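# Pin the swing rail of the drying rack to its bracket

### The job

Slide the white drying-rack rail on its feet, slotted end first, into the mouth of the metal hinge bracket until it is fully home against the back stop. Then take the hinge pin from its wooden stand, feel for the hole in the bracket's knuckles and push the pin down through both knuckles and the rail's slot until its collar sits flush on the upper knuckle, then let go. Work gently, without forcing the rail or the pin (keep well under 40 N), and leave the other things on the worktop alone.

Things in the scene. Friction and masses are not known exactly. Their poses are not given: they have to be found in the camera images.
- bracket: Fixed steel hinge bracket, base plate 100 x 105 x 8 mm. Origin on the worktop under where the rail's slot centre lies when the rail is home; y = the way the rail slides in, z up. Back stop 60 mm wide, to z = 44, face at y = +30. The aluminium knuckle block (51 mm wide) has a tunnel for the rail's eye, 39 mm wide, z = 23 to 48. It does not move when pushed.
- bracket_mouth (a point): Middle of the bracket's open mouth (bracket frame y = -59, z = 25), on its -y side. Two upright cheeks, up to z = 42, narrow the mouth from 72 mm inside here to 40 mm at y = -25, just before the tunnel.
- bracket_top (a point): Middle of the bracket at the height of the upper knuckle's top (z = 62). Upper knuckle z = 48 to 62, 52 mm long (y), flat; lower z = 8 to 23; each has a 13.5 mm upright hole at its middle, in line. The block is clamped through slots: the holes stand at x = 0 but anywhere from y = -12 to +12 mm of this point (bracket axes). No reading tells where: feel for them.
- rail: Loose white rail, 0.2 to 0.42 kg, 193 mm long, on two feet. Origin on the worktop under its slot's centre; y points to the slotted end, z up. Eye 36 mm wide, y = -30 to +30, z = 25 to 45; upright slot 42 (y) x 17 mm. Home: origin and axes agree with the bracket's, eye against the back stop; the slot then spans every place of the knuckle holes.
- rail_grip (a point): Top of the rail's bar, midway between the feet (rail frame y = -104, z = 45): grip here from above across the bar. Bar 16 mm wide, z = 25 to 45, y = -30 to -163. Feet: cross bars 56 mm wide, 14 long, 7 high, at y = -66 and -142.
- pin: Hinge pin, 0.08 kg, upright, 90 mm tall. Origin at the centre of its nose, z up to the grip. Steel shank 12 mm diameter, 50 mm long, nose flat, 10.6 mm wide, edge bevelled 1 mm high; collar 24 mm diameter at z = 50 to 56. Hangs by its collar on the stand, lifts straight out (50 mm). Fully in, its nose is 12 mm above the worktop.
- pin_grip (a point): Middle of the pin's square grey grip (pin frame z = 73): 18 x 18 mm, sides along the pin's x and y, from z = 56 to 90. Fingertips must stay above the collar (z = 56).
- pin_stand: Fixed wooden block 60 x 60 x 56 mm with a 16 mm hole through its middle that holds the pin; origin at the centre of its underside.
- peg_0: Bystander: loose white clothes peg 72 mm long, lying; origin under its centre. Leave alone.
- tape_measure: Bystander: loose yellow pocket tape measure 80 x 33 x 60 mm; origin under its centre. Leave alone.
- scrub_brush: Bystander: loose wooden scrubbing brush 154 x 61 x 46 mm; origin under its centre. Leave alone.
- polish_pot: Bystander: loose round grey and white pot, 69 mm diameter, 41 mm tall; origin under its centre. Leave alone.
- button_jar: Bystander: loose small jar with a dark lid, 44 mm diameter, 105 mm tall; origin under its centre. Leave alone.
- tape_roll: Bystander: loose roll of packing tape, 96 mm across, 25 mm high, lying flat; origin under its centre. Leave alone.

How it is judged (in metres and radians):
On the way, in this order (a step that is already met when the one before it is completed fails the run):
1. the rail is fully home in the bracket (y of rail in the frame of bracket between -0.006 and 0.004 m and x of rail in the frame of bracket between -0.005 and 0.005 m), for 0.2 s.
2. the pin is through the upper knuckle, the rail's slot and into the lower knuckle (z of pin in the frame of bracket below 0.02 m and x of pin in the frame of bracket between -0.004 and 0.004 m and y of pin in the frame of bracket between -0.0145 and 0.0145 m and angle between pin's own z axis and vertical below 0.1 rad and y of pin in the frame of rail between -0.0185 and 0.0185 m), for 0.1 s.
At the end, for the whole second after the job is handed in: Rail home in the bracket (within 5 mm across, at most 6 mm short), level; pin upright (0.1 rad) through both knuckles and the slot, collar within 2.5 mm of the upper knuckle; both released and at rest (all of step 1 and z of pin in the frame of bracket below 0.0145 m and x of pin in the frame of bracket between -0.004 and 0.004 m and y of pin in the frame of bracket between -0.0145 and 0.0145 m and angle between each of pin, rail's own z axis and vertical below 0.1 rad and y of pin in the frame of rail between -0.0185 and 0.0185 m and linear speed of each of rail, pin below 0.01 m/s); the robot touches nothing.
It fails at once if the pin is forced against the bracket with more than 40 N (contact force between pin and bracket above 40 N).
It fails at once if the rail is forced against the bracket with more than 40 N (contact force between rail and bracket above 40 N).
It fails at once if the robot strikes the bracket with more than 40 N (contact force between the arm and bracket above 40 N).
It fails at once if a bystander is shifted by more than 20 mm (distance of any of peg_0, tape_measure, scrub_brush, polish_pot, button_jar, tape_roll from where it was at the start of the episode above 0.02 m).
It also fails if it takes over 67 s, if anything falls off the work surface, if the arm or the gripper's body presses on something with over 40 N, if the wrist force passes 120 N, or if a joint passes its speed limit or range.

### The arm

A 7-joint arm with a two-finger parallel gripper is mounted at the origin on a cart in front of the work surface, level with it; the furniture and walls round the work are solid. World frame = base frame: x ahead of the robot, y to its left, z up, the work surface at z = 0. Lengths are in mm, angles in rad, forces in N, time in s.
With the tool pointing down it reaches from about 400 to 750 mm from the base axis. Payload 19.5 kg.
Tool frame: the origin (TCP) lies on the centre line of the jaws, within the pads' length; the fingertips stand 17 mm ahead of it and the grasp point (between the pads) lies 2 mm behind it; z points along the fingers, y is the line along which they close (so a half turn about z gives the same grasp; the last joint's range is limited). The gripper opens to 85 mm and grips with 20 to 120 N. Pads are 22 mm wide; open, the fingers measure 114 mm over their backs; the gripper's body (76 mm by 85 mm) begins 54 mm behind the grasp point. The pads swing forward as they close: fully open they stand 13 mm farther back than shut.
Start: joints at [1.074, 0.707, -0.028, 1.485, 0.022, 0.951, -0.075], TCP at [252.577, -516.528, 248.268] pointing down, gripper open.
Joint ranges: [-2.71, 2.71], [-0.32, 2.16], [-1.57, 1.52], [0, 2.45], [-1.46, 4.6], [0, 2.02], [-2.83, 2.83]. Speed limits (rad/s): [1.89, 1.89, 2.57, 2.57, 3.01, 3.01, 3.01].

### API

Orientations are given as a 3x3 rotation matrix whose columns are the frame's x, y, z axes.
In Python, from cell import env gives the robot as it stands. The module is installed in compiled form; this text tells all that it offers.
- The arm moves only by the tool jog_arm, never from a script. Its argument "moves" is a list of rows, each a list of 2 entries, a list of its own where there are three numbers: the shift along the tool's x, y, z in units of 30 mm (1.0 is 30 mm), then the turn about the tool's z in units of 8 degrees (1.0 is 8 degrees). A call has exactly 10 rows; each row is the pose to reach, as a shift and turn from the pose commanded when the call began, along the tool's axes at that moment; what a row does not reach only later rows make up. A row lasts 1/10 s, in which the tool goes at most 50 mm and 8.59 degrees, less where a joint would pass 70% of its speed; a pose out of reach is approached as far as the arm can. A call with a gripper value outside its range is refused whole. "claw" is the opening in per cent of the stroke, from 0 (shut) to 100 (fully open), set as the call begins (left out, the last holds). The fingers move at their own pace and stop on an object; the grip force is fixed at half the most. Time passes only in rows, so rows that repeat a pose let the fingers close, or fill a call up. It gives the time, the measured TCP pose, the force, the opening and the grip force at its end, in the units of the state.
- env.observe(): the state, without advancing time (a new reading comes with each control period).
- env.snapshot(name): name is "scene" or "top" or "wrist"; returns a dict with "frame" (480x640x3 uint8, red, green, blue), "fov_y" (degrees; the focal length in pixels is half the picture's height over the tangent of half this angle, whatever the lens; pixels are square), "cx", "cy" (the principal point, pixels), "extrinsics" (4x4, takes a point from world to camera coordinates); the wrist camera has in their place "tool_from_camera" (4x4, takes a point from camera to tool coordinates, whose origin is the TCP and whose axes are the flange's). Camera axes: x right, y up, looking along -z (the intrinsics and any distortion apply to the point x, -y, -z); pixel columns grow to the right and rows downward; lengths in mm; the calibration is good to about 2 mm. A picture is of the moment at which its call begins: read the wrist's pose just before it. There is no depth.
- env.sign_off(): hands the job in; it is judged then, once.
Trained networks look in a picture, given as the dict that the camera call returned (one of the last four; its "shot" number tells which), for a name from the list of things; names that differ only in an ending like _2 or _b are one class to them, and where a whole thing is asked for, a point or a joint stands for the part that bears it (a point fixed in the world has none). Each returns a list of dicts, best first, with "conf" (0 to 1); they miss things now and then, are a little off and sometimes report something else, mostly with a low value. They report only what shows in the picture. A call takes as long as a camera call.
- env.cut_out(picture, label): "mask" (480x640 bool, what is visible of it) and "extent" ([left, top, right, bottom] as shares, 0 to 1, of the picture: columns of its width, rows of its height, round what is visible of it).
- env.place_of(picture, label): "point" ([row, column] as shares, 0 to 1, of the picture: columns of its width, rows of its height: a listed point, or the origin of a listed thing).
The state is a dict: "clock": time; "q": joint angles; "joint_velocities": joint speeds; "joint_efforts": joint torques, N m; "tcp_pos": TCP position; "tool_rot": TCP orientation; "contact_force": force on the tool from outside, world axes, zero at the start; "moment": the same for the moment, N m; "opening": opening from 0.0 (shut) to 1.0 (fully open); "finger_force": force on a finger pad.
Only numpy, scipy, OpenCV 4.12 (cv2) and the standard library are available. Lean on these libraries where they do the work, as an engineer would, in place of code of your own. Each camera call takes 0.05 s, during which the arm holds its last target. There are 200 camera calls.

## Working session

There is one attempt and no reset: what is moved stays moved. The work goes in short steps, Python scripts to look and compute and a tool call to move; the robot and the scene stay as the last step left them, time stands still between calls to the robot, and variables do not carry over. Pictures are saved under pics/ and viewed, at most 10 in all, crops included, and the job is handed in when it is done.

Besides the shell and the picture viewer there is one more tool, called after "Call:" by a JSON object that holds its "method" and its "body", one argument or row to a line. jog_arm: Moves the arm, as the interface text tells. Its arguments: {"type":"object","properties":{"moves":{"type":"array"},"claw":{"type":"number"}},"required":["moves"]}

```bash
mkdir -p pics; cat > h.py <<'E'
import numpy as np, cv2
from cell import env
def ray(s,px,py,st=None):
    f=240/np.tan(np.radians(s["fov_y"])/2)
    d=np.array([(px-s["cx"])/f,-(py-s["cy"])/f,-1.])
    if "extrinsics" in s:
        E=np.array(s["extrinsics"]); R=E[:3,:3]; return -R.T@E[:3,3], R.T@d
    T=np.array(s["tool_from_camera"]); R=np.array(st["tool_rot"]); p=np.array(st["tcp_pos"])
    return R@T[:3,3]+p, R@(T[:3,:3]@d)
def onz(s,px,py,z,st=None):
    o,d=ray(s,px,py,st); return o+d*(z-o[2])/d[2]
def find(s,label,z,st=None):
    r=env.place_of(s,label)
    return [(round(x["conf"],2),np.round(np.array(x["point"])[::-1]*[640,480]).tolist(),np.round(onz(s,x["point"][1]*640,x["point"][0]*480,z,st)[:2],1).tolist()) for x in r[:2]]
def snap(n,fn=None):
    st=env.observe(); s=env.snapshot(n)
    if fn: cv2.imwrite("pics/"+fn,s["frame"][:,:,::-1])
    return s,st
E
cat > a.py <<'E'
from h import *
for n in ("scene","top"):
    s,st=snap(n,n+"0.png")
    print(n,{k:np.round(v,3).tolist() for k,v in s.items() if k not in("frame",)})
    for l,z in [("bracket",0),("bracket_mouth",25),("bracket_top",62),("rail",0),("rail_grip",45),("pin",6),("pin_grip",79),("pin_stand",0),("peg_0",0),("tape_measure",0),("scrub_brush",0),("polish_pot",0),("button_jar",0),("tape_roll",0)]:
        print(l,find(s,l,z))
print(st["tool_rot"],st["clock"])
E
python3 a.py
```

```text
scene {'fov_y': 55.681, 'cx': 324.793, 'cy': 242.021, 'extrinsics': [[0.765, -0.644, 0.004, -331.958], [0.371, 0.446, 0.815, -322.506], [-0.526, -0.622, 0.58, -588.2], [0.0, 0.0, 0.0, 1.0]], 'shot': 1}
bracket [(0.61, [255.0, 259.0], [455.8, 262.6])]
bracket_mouth [(0.59, [272.0, 263.0], [458.5, 199.2]), (0.43, [422.0, 299.0], [612.9, -70.6])]
bracket_top [(0.67, [255.0, 237.0], [455.2, 253.5])]
rail [(0.57, [316.0, 302.0], [470.8, 69.7])]
rail_grip [(0.81, [361.0, 311.0], [487.1, -36.2])]
pin []
pin_grip [(0.67, [411.0, 414.0], [378.1, -239.6]), (0.59, [417.0, 385.0], [418.9, -215.0])]
pin_stand [(0.96, [408.0, 417.0], [418.8, -210.0])]
peg_0 [(0.56, [327.0, 259.0], [577.4, 161.3])]
tape_measure [(0.75, [220.0, 229.0], [455.3, 416.5])]
scrub_brush []
polish_pot [(0.87, [368.0, 262.0], [637.9, 98.0])]
button_jar [(0.98, [467.0, 332.0], [629.9, -163.6])]
tape_roll [(0.91, [280.0, 218.0], [593.1, 360.6])]
top {'fov_y': 48.528, 'cx': 319.474, 'cy': 238.214, 'extrinsics': [[0.437, -0.899, 0.003, -134.878], [0.871, 0.424, 0.248, -506.71], [-0.225, -0.106, 0.969, -1264.818], [0.0, 0.0, 0.0
[... 269 characters left out ...]
rip [(0.7, [368.0, 273.0], [491.4, -45.6])]
pin [(0.4, [411.0, 327.0], [422.3, -199.0])]
pin_grip [(0.44, [424.0, 324.0], [430.7, -216.7])]
pin_stand [(0.94, [418.0, 329.0], [426.9, -216.5])]
peg_0 [(0.42, [306.0, 210.0], [583.3, 173.8])]
tape_measure [(0.63, [203.0, 213.0], [455.9, 414.1])]
scrub_brush [(0.56, [393.0, 226.0], [644.3, -51.3]), (0.53, [422.0, 326.0], [436.4, -224.5])]
polish_pot [(0.96, [342.0, 207.0], [631.5, 92.0])]
button_jar [(0.91, [431.0, 242.0], [647.5, -160.8])]
tape_roll [(0.64, [247.0, 175.0], [602.4, 360.3])]
[[ 8.98373114e-01  4.39233135e-01 -3.76228916e-05]
 [ 4.39233137e-01 -8.98373110e-01  8.11420657e-05]
 [ 1.84088972e-06 -8.94210709e-05 -9.99999996e-01]] 0.75
```

View pics/top0.png

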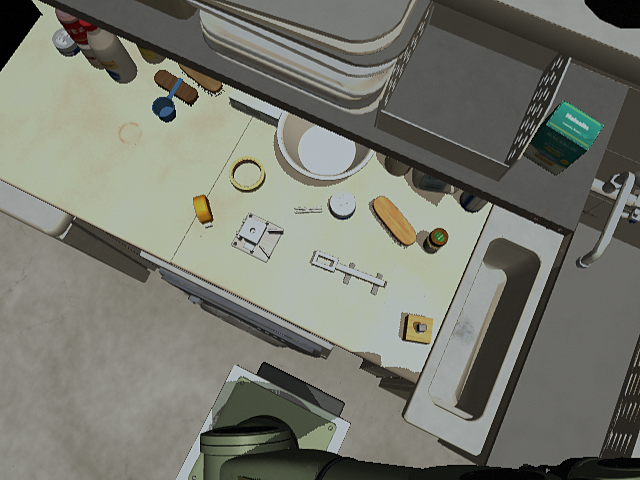

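View pics/scene0.png

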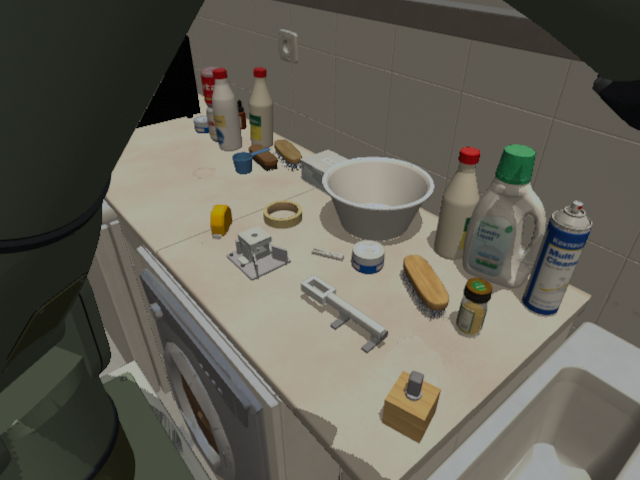

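Call:
{"method": "jog_arm", "body": {
  "moves": [
    [[1.4,-1.07,0],-0.94],
    [[2.8,-2.15,0],-1.88],
    [[4.2,-3.22,0],-2.82],
    [[5.6,-4.3,0],-3.76],
    [[7.0,-5.37,0],-4.7],
    [[8.4,-6.44,0],-5.64],
    [[9.8,-7.52,0],-6.58],
    [[11.2,-8.6,0],-7.52],
    [[12.6,-9.67,0],-8.46],
    [[14.0,-10.74,0],-9.4]
  ],
  "claw": 60
}}

```text
clock: 2.5
tcp_pos: [475.9, -66.9, 248.5]
tool_rot: [[-0.2, 0.98, 0.0], [0.98, 0.2, -0.0], [-0.0, 0.0, -1.0]]
contact_force: [0.5, -0.8, -0.2]
opening: 0.599
finger_force: 0.0
```

Call:
{"method": "jog_arm", "body": {
  "moves": [
    [[0,0,0],0],
    [[0,0,0],0],
    [[0,0,0],0],
    [[0,0,0],0],
    [[0,0,0],0],
    [[0,0,0],0],
    [[0,0,0],0],
    [[0,0,0],0],
    [[0,0,0],0],
    [[0,0,0],0]
  ]
}}

```text
clock: 3.5
tcp_pos: [475.3, -68.8, 248.3]
tool_rot: [[-0.195, 0.981, -0.0], [0.981, 0.195, 0.0], [0.0, 0.0, -1.0]]
contact_force: [0.6, 0.1, 0.4]
opening: 0.595
finger_force: 0.0
```

```bash
cat > b.py <<'E'
from h import *
s,st=snap("wrist","w1.png")
print(st["clock"],st["tcp_pos"],np.round(st["tool_rot"],3),st["opening"],st["contact_force"],np.round(st["q"],2))
print(s["fov_y"],np.round(s["tool_from_camera"],2).tolist())
for l,z in [("rail",0),("rail_grip",45),("bracket_mouth",25),("bracket_top",62),("bracket",0)]: print(l,find(s,l,z,st))
E
python3 b.py
```

```text
3.5 [475.25187238 -68.83622408 248.31493909] [[-0.195  0.981 -0.   ]
 [ 0.981  0.195  0.   ]
 [ 0.     0.    -1.   ]] 0.5946933153030811 [0.59162222 0.12492756 0.36336797] [ 0.28  0.58 -0.35  1.81  0.27  0.79 -0.01]
67.63222149758612 [[0.0, 0.97, 0.26, 65.08], [1.0, -0.0, 0.0, 0.09], [0.0, 0.26, -0.97, -125.22], [0.0, 0.0, 0.0, 1.0]]
rail [(0.74, [341.0, 74.0], [470.9, 65.2])]
rail_grip [(0.65, [330.0, 189.0], [480.2, -39.1])]
bracket_mouth []
bracket_top []
bracket []
```

View pics/w1.png

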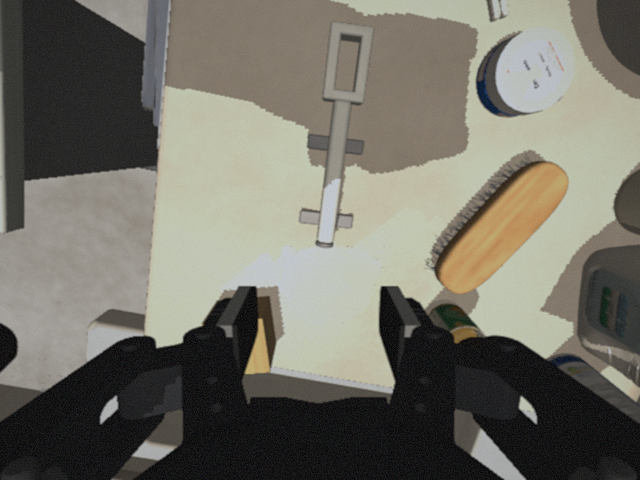

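```bash
cat > c.py <<'E'
from h import *
s,st=snap("wrist")
m=env.cut_out(s,"rail")[0]; print(m["conf"],np.array(m["extent"])*[640,480,640,480])
cv2.imwrite("pics/m.png",m["mask"].astype(np.uint8)*255)
P=[onz(s,x,y,45,st)[:2] for x,y in [(352.5,24.5),(342,101),(326,242)]]
print(np.round(P,1))
u=P[0]-P[2]; L=np.linalg.norm(u); u/=L; print(L,np.degrees(np.arctan2(u[1],u[0])),"slot",P[0]-30*u,"grip",P[0]-134*u)
# mask fit: bar centreline rows 170..200
for r in (120,170,190,230):
    c=np.flatnonzero(m["mask"][r]); print(r,c.min(),c.max(),np.round(onz(s,(c.min()+c.max())/2,r,45,st)[:2],1))
s,st=snap("top"); print(find(s,"bracket_mouth",25),find(s,"bracket_top",62))
g=cv2.resize(s["frame"][195:275,215:315,::-1],None,fx=7,fy=7,interpolation=cv2.INTER_CUBIC)
cv2.imwrite("pics/brk.png",g)
E
python3 c.py
```

```text
0.9 [297.28   22.608 372.096 244.8  ]
[[471.2  95.1]
 [475.2  36.3]
 [486.9 -89.1]]
184.91670650690708 94.8730470849324 slot [473.78926438  65.21799394] grip [482.62387883 -38.40608428]
120 331 349 [476.8  20.8]
170 326 342 [480.5 -22. ]
190 323 339 [481.6 -40.1]
230 318 334 [484.6 -77.7]
[(0.57, [278.0, 242.0], [466.7, 196.0])] [(0.83, [254.0, 230.0], [463.1, 257.1])]
```

View pics/brk.png

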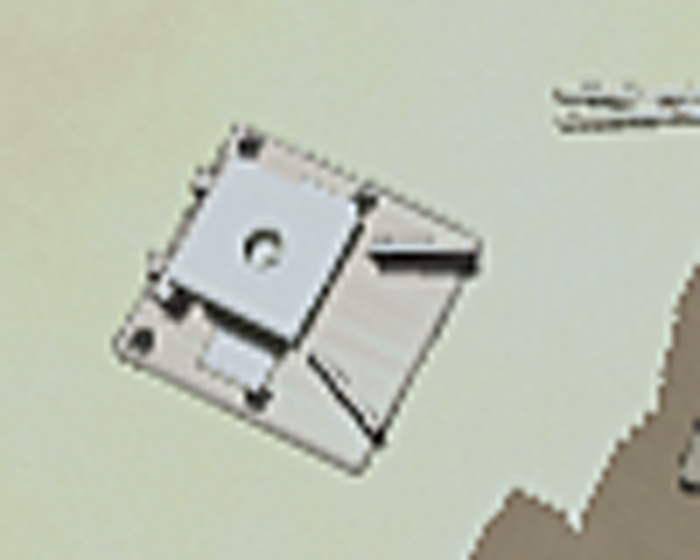

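Call:
{"method": "jog_arm", "body": {
  "moves": [
    [[0.5,0.2,1.0],0.4],
    [[1.03,0.41,2.0],0.8],
    [[1.03,0.41,3.2],0.8],
    [[1.03,0.41,4.4],0.8],
    [[1.03,0.41,5.5],0.8],
    [[1.03,0.41,6.3],0.8],
    [[1.03,0.41,6.8],0.8],
    [[1.03,0.41,7.1],0.8],
    [[1.03,0.41,7.18],0.8],
    [[1.03,0.41,7.18],0.8]
  ],
  "claw": 60
}}

```text
clock: 5.05
tcp_pos: [481.4, -36.1, 33.2]
tool_rot: [[-0.085, 0.996, 0.0], [0.996, 0.085, 0.0], [0.0, 0.0, -1.0]]
contact_force: [-0.1, -0.4, 0.2]
opening: 0.602
finger_force: 0.0
```

Call:
{"method": "jog_arm", "body": {
  "moves": [
    [[0,0,0],0],
    [[0,0,0],0],
    [[0,0,0],0],
    [[0,0,0],0],
    [[0,0,0],0],
    [[0,0,0],0],
    [[0,0,0],0],
    [[0,0,0],0],
    [[0,0,0],0],
    [[0,0,0],0]
  ],
  "claw": 5
}}

```text
clock: 6.05
tcp_pos: [481.5, -36.2, 33.5]
tool_rot: [[-0.084, 0.996, 0.001], [0.996, 0.084, -0.0], [-0.0, 0.001, -1.0]]
contact_force: [-1.0, -0.1, 9.2]
opening: 0.181
finger_force: 58.8
```

```bash
cat > d.py <<'E'
from h import *
import sys
s,st=snap("wrist",sys.argv[1])
print(st["clock"],st["tcp_pos"],np.round(st["tool_rot"],3).tolist(),st["opening"],st["contact_force"],st["finger_force"])
for l,z in [("rail",0),("bracket_mouth",25),("bracket_top",62),("bracket",0)]: print(l,find(s,l,z,st))
E
python3 d.py w2.png
```

```text
6.05 [481.54270588 -36.21705946  33.54030041] [[-0.084, 0.996, 0.001], [0.996, 0.084, -0.0], [-0.0, 0.001, -1.0]] 0.1812195383665322 [-1.02838116 -0.0501808   9.16059884] 58.782126903533936
rail []
bracket_mouth []
bracket_top []
bracket []
```

View pics/w2.png

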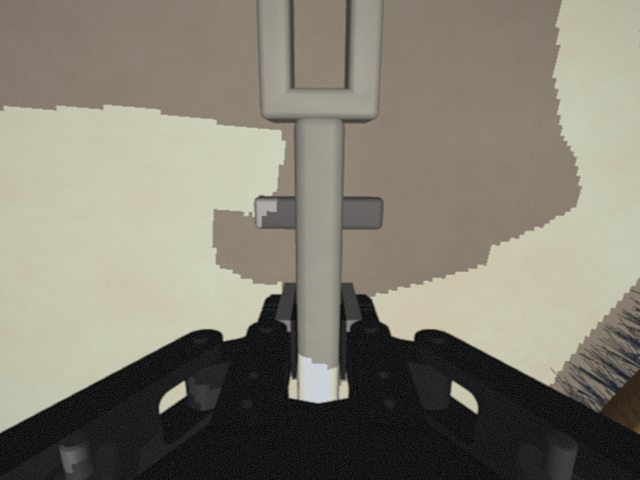

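Call:
{"method": "jog_arm", "body": {
  "moves": [
    [[0,0,-0.03],0],
    [[0.2,0,-0.03],0],
    [[0.5,0,-0.03],0],
    [[0.8,0,-0.03],0],
    [[1.2,0,-0.03],0],
    [[1.6,0,-0.03],0],
    [[2.0,0,-0.03],0],
    [[2.3,0,-0.03],0],
    [[2.4,0,-0.03],0],
    [[2.4,0,-0.03],0]
  ]
}}

```text
clock: 7.3
tcp_pos: [475.2, 35.9, 33.8]
tool_rot: [[-0.085, 0.996, -0.0], [0.996, 0.085, -0.0], [-0.0, -0.0, -1.0]]
contact_force: [0.2, 0.0, -2.2]
opening: 0.176
finger_force: 58.4
```

Call:
{"method": "jog_arm", "body": {
  "moves": [
    [[0,0,0],0],
    [[0,0,0],0],
    [[0,0,0],0],
    [[0,0,0],0],
    [[0,0,-0.5],0],
    [[0,0,-1.5],0],
    [[0.5,0,-3.0],0],
    [[1.5,0,-4.5],0],
    [[2.5,0,-6.0],0],
    [[3.3,0,-7.2],0]
  ],
  "claw": 55
}}

```text
clock: 8.3
tcp_pos: [466.3, 134.3, 250.7]
tool_rot: [[-0.084, 0.996, 0.0], [0.996, 0.084, 0.001], [0.001, 0.0, -1.0]]
contact_force: [0.9, 0.0, -0.8]
opening: 0.55
finger_force: 0.0
```

Call:
{"method": "jog_arm", "body": {
  "moves": [
    [[0,0,0],0],
    [[0,0,0],0],
    [[0,0,0],0],
    [[0,0,0],0],
    [[0,0,0],0],
    [[0,0,0],0],
    [[0,0,0],0],
    [[0,0,0],0],
    [[0,0,0],0],
    [[0,0,0],0]
  ]
}}

```text
clock: 9.3
tcp_pos: [466.9, 133.4, 248.6]
tool_rot: [[-0.085, 0.996, -0.0], [0.996, 0.085, 0.0], [0.0, -0.0, -1.0]]
contact_force: [-0.7, -0.1, 0.4]
opening: 0.549
finger_force: 0.0
```

```bash
python3 d.py w3.png
```

```text
9.3 [466.8554245  133.44672878 248.63183521] [[-0.085, 0.996, -0.0], [0.996, 0.085, 0.0], [0.0, -0.0, -1.0]] 0.5488420967027 [-0.68622071 -0.08867805  0.41622116] 0.0
rail [(0.7, [317.0, 206.0], [465.5, 137.9])]
bracket_mouth [(0.75, [317.0, 146.0], [460.2, 198.9])]
bracket_top [(0.7, [324.0, 67.0], [460.9, 260.1])]
bracket [(0.69, [322.0, 81.0], [459.7, 259.7])]
```

View pics/w3.png

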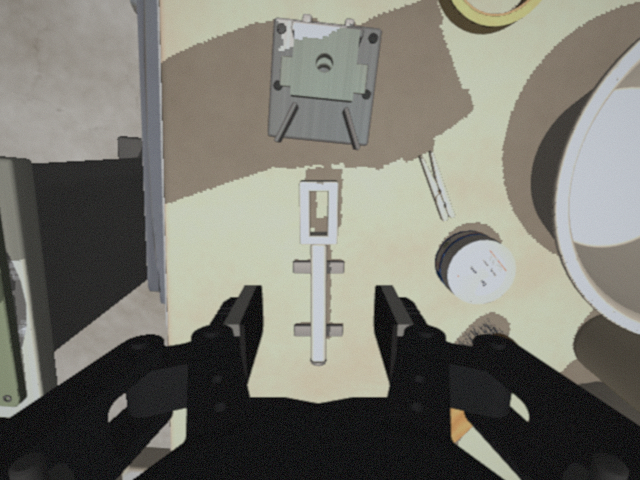

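```bash
python3 -c "
import cv2
g=cv2.imread('pics/w3.png')[5:250,225:425]
cv2.imwrite('pics/w3c.png',cv2.resize(g[:148],None,fx=4,fy=4,interpolation=cv2.INTER_CUBIC))"
```

```text
(no output)
```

View pics/w3c.png

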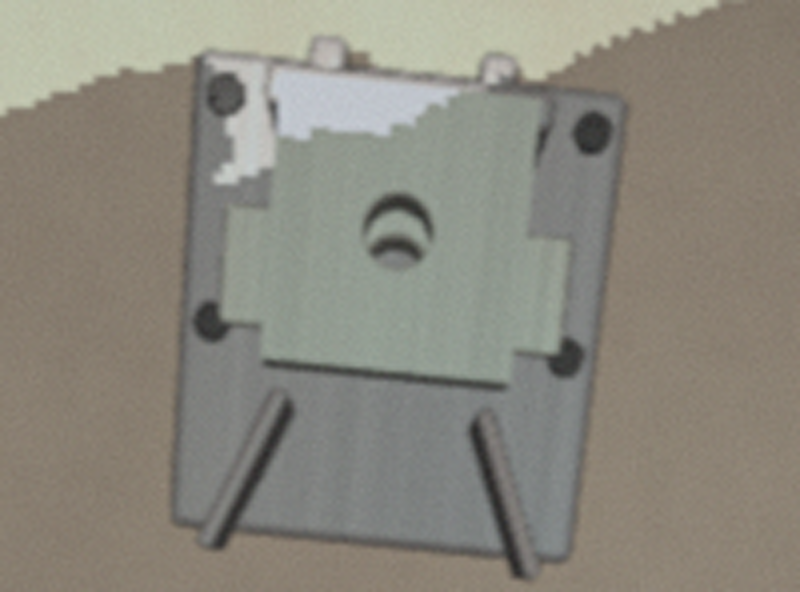

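```bash
cat > e.py <<'E'
from h import *
s,st=snap("wrist")
def W(x,y,z): return onz(s,x/4+225,y/4+5,z,st)[:2]
fl,fr,bl,br=[W(*p,8) for p in [(173,523),(570,560),(200,52),(628,97)]]
print(np.round([fl,fr,bl,br],1))
ang=lambda v:round(np.degrees(np.arctan2(v[1],v[0])),2)
print("w,l",np.linalg.norm(fr-fl),np.linalg.norm(br-bl),np.linalg.norm(bl-fl),np.linalg.norm(br-fr))
print("yaw y:",ang(bl-fl),ang(br-fr),ang(fr-fl)+90,ang(br-bl)+90, "mids",(fl+fr)/2,(bl+br)/2)
cf=(W(210,545,42)+W(530,577,42))/2; cb=(W(282,393,42)+W(483,412,42))/2
print("cheeks",cf,cb,ang(cb-cf), np.linalg.norm(W(210,545,42)-W(530,577,42)))
k=(W(265,358,62)+W(510,380,62))/2; print("blk front",k,ang(W(510,380,62)-W(265,358,62))+90,np.linalg.norm(W(510,380,62)-W(265,358,62)))
print("hole",W(398,230,62))
# rail from pixels (full image) z=45
R=lambda x,y:onz(s,x,y,45,st)[:2]
e=(R(302,181)+R(339,182))/2; b=R(318,363); m=R(318,246)
print("rail tip",e,"end",b,np.linalg.norm(e-b),ang(e-b),"eye/bar",m)
mk=env.cut_out(s,"rail")[0]["mask"]
pts=[]
for r in range(185,358,6):
    c=np.flatnonzero(mk[r]); 
    if len(c) and len(c)<43: pts.append(R((c.min()+c.max())/2,r))
pts=np.array(pts); p=np.polyfit(pts[:,1],pts[:,0],1); print("rail mask yaw",90-np.degrees(np.arctan(p[0])), "x at tip,grip",np.polyval(p,[165,135,35]))
E
python3 e.py
```

```text
[[411.8 204.6]
 [509.7 204.2]
 [412.9 307.3]
 [510.6 306.5]]
w,l 97.88374172416862 97.74622787802177 102.72446719523657 102.34015075811614
yaw y: 89.41 89.48 89.75 89.52 mids [460.7608213  204.38909939] [461.75212787 306.91659353]
cheeks [460.8031402  199.61910892] [460.63754309 233.00978632] 90.28 71.85228577345582
blk front [461.15647395 237.37833911] 90.07 49.98649730930621
hole [460.9296557  263.24583271]
rail tip [466.11969033 168.15618539] end [479.76050642 -18.90943607] 187.56230591148176 94.17 eye/bar [469.01069391 107.35100471]
rail mask yaw 94.60312258026225 x at tip,grip [464.95702008 467.37240834 475.42370253]
```

Call:
{"method": "jog_arm", "body": {
  "moves": [
    [[-1.0,0,0.5],0],
    [[-2.2,0,1.5],0],
    [[-3.27,0,2.8],0],
    [[-3.27,0,4.0],0],
    [[-3.27,0,5.2],0],
    [[-3.27,0,6.2],0],
    [[-3.27,0,6.8],0],
    [[-3.27,0,7.1],0],
    [[-3.27,0,7.18],0],
    [[-3.27,0,7.18],0]
  ]
}}

```text
clock: 10.65
tcp_pos: [475.4, 35.8, 33.7]
tool_rot: [[-0.085, 0.996, 0.0], [0.996, 0.085, 0.0], [0.0, 0.0, -1.0]]
contact_force: [-0.1, 0.6, 0.1]
opening: 0.549
finger_force: 0.0
```

Call:
{"method": "jog_arm", "body": {
  "moves": [
    [[0,0,0],0],
    [[0,0,0],0],
    [[0,0,0],0],
    [[0,0,0],0],
    [[0,0,-0.02],0],
    [[0.1,-0.08,-0.04],0.1],
    [[0.25,-0.18,-0.04],0.25],
    [[0.45,-0.3,-0.04],0.45],
    [[0.65,-0.42,-0.04],0.6],
    [[0.71,-0.45,-0.04],0.65]
  ],
  "claw": 5
}}

```text
clock: 11.65
tcp_pos: [459.3, 56.8, 34.4]
tool_rot: [[0.006, 1.0, -0.0], [1.0, -0.006, 0.0], [0.0, -0.0, -1.0]]
contact_force: [0.5, -0.2, -2.0]
opening: 0.179
finger_force: 58.5
```

```bash
cat > f.py <<'E'
from h import *
st=env.observe(); R=np.array(st["tool_rot"]); print(round(st["clock"],2),np.round(st["tcp_pos"],2),"yaw",np.degrees(np.arctan2(R[1,0],R[0,0])),"tilt",R[:,2],"F",np.round(st["contact_force"],1),"M",np.round(st["moment"],2),st["opening"],st["finger_force"])
E
python3 f.py
```

```text
11.65 [459.32  56.82  34.4 ] yaw 89.64365691643661 tilt [-4.91522953e-04  3.11209831e-04 -9.99999831e-01] F [ 0.5 -0.2 -2. ] M [-0.13  0.02  0.03] 0.17902251707411435 58.460524678230286
```

Call:
{"method": "jog_arm", "body": {
  "moves": [
    [[0.2,0.02,0],0],
    [[0.45,0.02,0],0],
    [[0.7,0.02,0],0],
    [[0.95,0.02,0],0],
    [[1.15,0.02,0],0],
    [[1.3,0.02,0],0],
    [[1.42,0.02,0],0],
    [[1.52,0.02,0],0],
    [[1.6,0.02,0],0],
    [[1.6,0.02,0],0]
  ]
}}

```text
clock: 12.65
tcp_pos: [460.8, 104.0, 34.4]
tool_rot: [[0.006, 1.0, 0.0], [1.0, -0.006, 0.0], [0.0, 0.0, -1.0]]
contact_force: [-0.7, 0.3, -2.2]
opening: 0.175
finger_force: 58.5
```

```bash
python3 f.py; python3 d.py w4.png
```

```text
12.65 [460.82 104.01  34.42] yaw 89.66583354642951 tilt [ 1.89896510e-05  1.79016093e-04 -9.99999984e-01] F [-0.7  0.3 -2.2] M [-0.06  0.1   0.01] 0.17539055390863284 58.47435235977173
12.65 [460.81867999 104.01405461  34.42358705] [[0.006, 1.0, 0.0], [1.0, -0.006, 0.0], [0.0, 0.0, -1.0]] 0.17539055390863284 [-0.67957636  0.27860803 -2.16168184] 58.47435235977173
rail []
bracket_mouth [(0.6, [315.0, 50.0], [460.4, 201.0])]
bracket_top []
bracket []
```

View pics/w4.png

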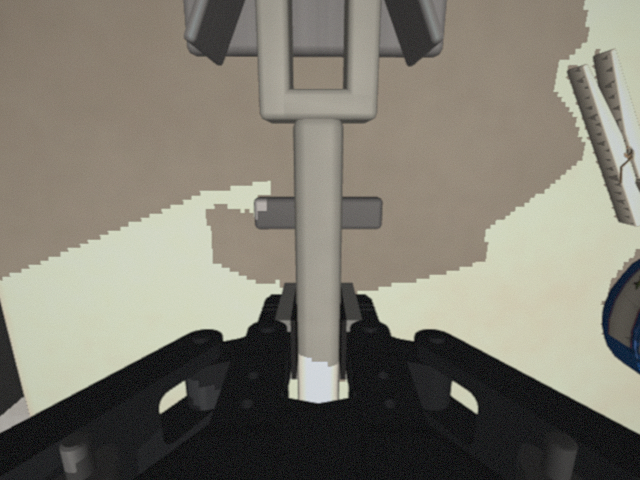

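Call:
{"method": "jog_arm", "body": {
  "moves": [
    [[0,-0.03,0],0],
    [[0.1,-0.03,0],0],
    [[0.2,-0.03,0],0],
    [[0.35,-0.03,0],0],
    [[0.5,-0.03,0],0],
    [[0.65,-0.03,0],0],
    [[0.8,-0.03,0],0],
    [[0.9,-0.03,0],0],
    [[1.0,-0.03,0],0],
    [[1.0,-0.03,0],0]
  ]
}}

```text
clock: 13.9
tcp_pos: [460.1, 134.2, 34.4]
tool_rot: [[0.006, 1.0, 0.0], [1.0, -0.006, 0.0], [0.0, 0.0, -1.0]]
contact_force: [-0.2, -0.1, -1.9]
opening: 0.176
finger_force: 58.5
```

```bash
python3 f.py
```

```text
13.9 [460.06 134.21  34.43] yaw 89.68021738166614 tilt [ 1.55491287e-05  2.57163005e-04 -9.99999967e-01] F [-0.2 -0.1 -1.9] M [-0.06 -0.   -0.04] 0.1756486012411611 58.47733676433563
```

Call:
{"method": "jog_arm", "body": {
  "moves": [
    [[0.1,0,0],0],
    [[0.2,0,0],0],
    [[0.3,0,0],0],
    [[0.4,0,0],0],
    [[0.5,0,0],0],
    [[0.58,0,0],0],
    [[0.66,0,0],0],
    [[0.72,0,0],0],
    [[0.76,0,0],0],
    [[0.8,0,0],0]
  ]
}}

```text
clock: 14.9
tcp_pos: [459.8, 155.8, 34.3]
tool_rot: [[0.008, 1.0, -0.002], [1.0, -0.008, -0.003], [-0.003, -0.002, -1.0]]
contact_force: [0.1, -18.3, -0.3]
opening: 0.178
finger_force: 58.7
```

```bash
python3 f.py;python3 - <<'E'
from h import *
s,st=snap("wrist","w5.png")
T=lambda x,y,z:np.round(onz(s,x,y,z,st)[:2],1)
print(s["cx"],s["cy"],"eye/bar edge",T(318,119,46))
E
```

```text
14.9 [459.77 155.82  34.31] yaw 89.54765500982121 tilt [-0.00174785 -0.00319501 -0.99999337] F [  0.1 -18.3  -0.3] M [-3.57  0.03 -0.04] 0.17830304301445607 58.65366518497467
318.0675186664705 242.3360648274977 eye/bar edge [460.4 229. ]
```

View pics/w5.png

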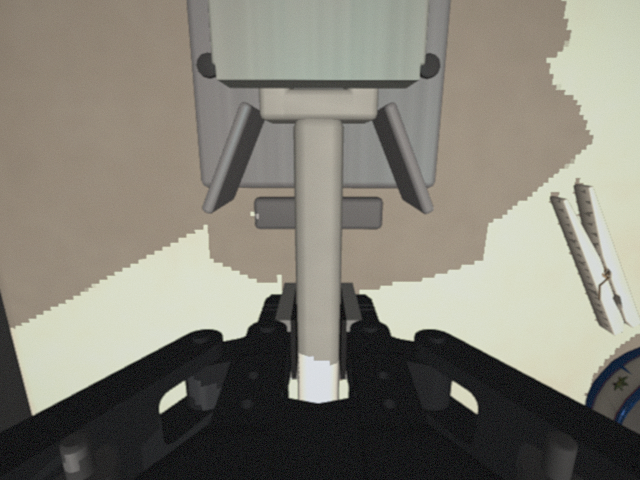

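Call:
{"method": "jog_arm", "body": {
  "moves": [
    [[-0.07,0,0.03],0],
    [[-0.07,0,0.03],0],
    [[-0.07,0,0.03],0],
    [[-0.07,0,0.03],0],
    [[-0.07,0,0.03],0],
    [[-0.07,0,-0.5],0],
    [[-0.07,0,-1.7],0],
    [[-0.5,0,-3.2],0],
    [[-1.5,0,-4.8],0],
    [[-3.0,-0.2,-6.0],0]
  ],
  "claw": 50
}}

```text
clock: 15.95
tcp_pos: [455.3, 78.8, 207.5]
tool_rot: [[0.004, 1.0, 0.002], [1.0, -0.004, 0.001], [0.001, 0.002, -1.0]]
contact_force: [1.0, -0.4, 0.7]
opening: 0.499
finger_force: 0.0
```

Call:
{"method": "jog_arm", "body": {
  "moves": [
    [[-1.5,-0.1,0],0],
    [[-3.0,-0.2,0],0],
    [[-4.5,-0.4,0],0],
    [[-6.0,-0.5,0],0],
    [[-7.5,-0.7,0],0],
    [[-8.8,-0.8,0],0],
    [[-9.8,-0.9,0],0],
    [[-10.0,-0.95,0],0],
    [[-10.0,-0.95,0],0],
    [[-10.0,-0.95,0],0]
  ]
}}

```text
clock: 16.95
tcp_pos: [425.0, -220.2, 205.3]
tool_rot: [[0.005, 1.0, 0.0], [1.0, -0.005, 0.001], [0.001, 0.0, -1.0]]
contact_force: [1.1, 1.1, 0.3]
opening: 0.499
finger_force: 0.0
```

```bash
python3 f.py;python3 - <<'E'
from h import *
s,st=snap("wrist","w6.png")
for l,z in [("pin_grip",79),("pin_stand",0),("pin",6),("button_jar",0)]: print(l,find(s,l,z,st))
c=env.cut_out(s,"pin_stand"); 
if c:
    print(c[0]["conf"],np.array(c[0]["extent"])*[640,480,640,480]); print(cv2.minAreaRect(cv2.findNonZero(c[0]["mask"].astype(np.uint8))))
c=env.cut_out(s,"pin")
if c:
    print(c[0]["conf"],np.array(c[0]["extent"])*[640,480,640,480])
E
```

```text
16.95 [ 425.04 -220.18  205.26] yaw 89.72136917681908 tilt [ 8.15321353e-05  5.85687035e-04 -9.99999825e-01] F [1.1 1.1 0.3] M [-0.01  0.01 -0.03] 0.4986218863691149 0.0
pin_grip [(0.96, [308.0, 229.0], [418.2, -212.1])]
pin_stand [(0.65, [311.0, 213.0], [418.6, -214.3])]
pin [(0.73, [314.0, 212.0], [421.0, -212.4])]
button_jar [(0.82, [558.0, 151.0], [639.9, -160.0])]
0.57 [262.912 170.304 359.808 264.48 ]
((311.99468994140625, 218.41659545898438), (81.30035400390625, 78.17886352539062), 72.29956817626953)
0.89 [296.128 208.416 325.12  252.384]
```

View pics/w6.png

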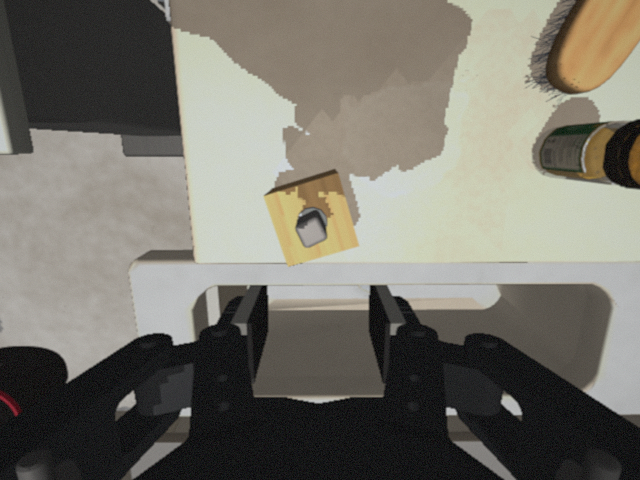

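Call:
{"method": "jog_arm", "body": {
  "moves": [
    [[0.05,0,0.3],-0.4],
    [[0.1,-0.1,0.7],-0.8],
    [[0.2,-0.1,1.1],-1.2],
    [[0.27,-0.15,1.5],-1.6],
    [[0.27,-0.15,1.9],-2.0],
    [[0.27,-0.15,2.2],-2.22],
    [[0.27,-0.15,2.4],-2.22],
    [[0.27,-0.15,2.5],-2.22],
    [[0.27,-0.15,2.5],-2.22],
    [[0.27,-0.15,2.5],-2.22]
  ]
}}

```text
clock: 18.3
tcp_pos: [420.5, -213.2, 130.5]
tool_rot: [[-0.299, 0.954, 0.0], [0.954, 0.299, -0.0], [-0.0, 0.0, -1.0]]
contact_force: [-0.2, -0.4, 0.4]
opening: 0.501
finger_force: 0.0
```

```bash
python3 f.py;python3 - <<'E'
from h import *
s,st=snap("wrist","w7.png")
for l,z in [("pin_grip",79),("pin",6)]: print(l,find(s,l,z,st))
c=env.cut_out(s,"pin")
if c:
    m=c[0]["mask"].astype(np.uint8); print(c[0]["conf"],np.array(c[0]["extent"])*[640,480,640,480],cv2.minAreaRect(cv2.findNonZero(m)))
    g=cv2.cvtColor(s["frame"],cv2.COLOR_RGB2GRAY); x,y,w,h=cv2.boundingRect(m)
    print((g[y-2:y+h+2:3,x-2:x+w+2:3]//10))
E
```

```text
18.3 [ 420.46 -213.17  130.47] yaw 107.39899252297351 tilt [ 3.30213474e-04 -9.08648274e-05 -9.99999941e-01] F [-0.2 -0.4  0.4] M [ 0.   -0.02 -0.02] 0.501371435072786 0.0
pin_grip [(0.66, [318.0, 271.0], [419.5, -211.0])]
pin [(0.75, [318.0, 240.0], [420.2, -212.9])]
0.6 [300.416 238.32  336.128 301.584] ((319.0, 270.0), (60.0, 40.0), 90.0)
[[12 12 11 11 11 11 10 11 12 12 12 12 12 12 12]
 [11 11 11 11 10  7  7  6  6  6  9 12 12 12 12]
 [11 11 12  7  9 12 12 13 13 13 12  7 11 11 12]
 [12 12  8 12 13 12 12 12 11  9  7 10  7 10 12]
 [12 10  9  7  5  4  4  4  4  4  4  3 11  9 12]
 [11  9  5  5  4  4  4  4  4  4  4  4  9 11 11]
 [12 11  4  4  4  4  4  4  4  4  5  4  7 12 10]
 [13 10  4  4  4  4  4  4  4  4  4  4  5 12 11]
 [17  8  4  4  5  5  4  4  4  4  5  4  4 12 14]
 [18  9  5  4  5  4  5  6  6  6  7  7  5 12 16]
 [18  6  7  6  7  7  7  7  8  8  8  8  7 11 18]
 [18  6  8  9  8  8  9  9  9  9 10  9  8 13 18]
 [18  6  8  9  9  9  9  9  9  9 10 10  8 11 18]
 [18  8  8  9  9  9  9  9  9  9  9 10  8  9 18]
 [18 10  8  9  9  9  9  9  9  9  9  9  8  8 18]
 [18 14  8  9  9  9  9  8  9  9  9  9  9  7 18]
 [18 15  7  9  8  9  9  9 12 11  9  9  9  7 17]
 [18 18 12 11  9 15 15 13 15 15 15 14 12  7 15]
 [18 18 11 14 15 15 15 15 15 14 15 15  9  7 17]
 [18 18 12 14 15 15 15 14 14 14 13 13 12 13 18]
 [18 18 17 12 13 13 12 13 14 15 17 17 18 18 18]
 [18 18 18 17 17 17 17 17 18 18 18 18 18 18 18]]
```

Call:
{"method": "jog_arm", "body": {
  "moves": [
    [[0.05,0,0],-0.4],
    [[0.09,0,0],-0.75],
    [[0.09,0,0.2],-0.75],
    [[0.09,0,0.5],-0.75],
    [[0.09,0,0.8],-0.75],
    [[0.09,0,1.1],-0.75],
    [[0.09,0,1.35],-0.75],
    [[0.09,0,1.5],-0.75],
    [[0.09,0,1.6],-0.75],
    [[0.09,0,1.6],-0.75]
  ]
}}

```text
clock: 19.5
tcp_pos: [419.5, -210.5, 81.9]
tool_rot: [[-0.397, 0.918, -0.0], [0.918, 0.397, 0.0], [0.0, -0.0, -1.0]]
contact_force: [0.5, 0.1, -0.3]
opening: 0.501
finger_force: 0.0
```

Call:
{"method": "jog_arm", "body": {
  "moves": [
    [[0,0,0],0],
    [[0,0,0],0],
    [[0,0,0],0],
    [[0,0,0],0],
    [[0,0,0],0],
    [[0,0,0],0],
    [[0,0,0],0],
    [[0,0,0],0],
    [[0,0,0],0],
    [[0,0,0],0]
  ],
  "claw": 5
}}

```text
clock: 20.5
tcp_pos: [419.6, -210.7, 82.6]
tool_rot: [[-0.397, 0.918, 0.001], [0.918, 0.397, -0.0], [-0.0, 0.0, -1.0]]
contact_force: [-1.2, -0.1, 6.6]
opening: 0.2
finger_force: 58.5
```

```bash
python3 f.py
```

```text
20.5 [ 419.64 -210.67   82.6 ] yaw 113.41109798250584 tilt [ 5.30107431e-04 -1.90270140e-04 -9.99999841e-01] F [-1.2 -0.1  6.6] M [0.07 0.16 0.  ] 0.2003800720185285 58.49409341812134
```

Call:
{"method": "jog_arm", "body": {
  "moves": [
    [[0,0,-0.15],0],
    [[0,0,-0.5],0],
    [[0,0,-1.1],0],
    [[0,0,-1.9],0],
    [[0,0,-2.7],0],
    [[0,0,-3.3],0],
    [[1.0,0.54,-3.5],0],
    [[2.4,1.3,-3.5],0],
    [[3.9,2.1,-3.5],0],
    [[5.4,2.9,-3.5],0]
  ]
}}

```text
clock: 21.5
tcp_pos: [434.6, -27.7, 188.1]
tool_rot: [[-0.397, 0.918, 0.001], [0.918, 0.397, 0.0], [-0.0, 0.001, -1.0]]
contact_force: [2.1, 0.4, -1.1]
opening: 0.198
finger_force: 58.6
```

Call:
{"method": "jog_arm", "body": {
  "moves": [
    [[1.3,0.7,0],0.4],
    [[2.6,1.4,0],0.8],
    [[3.9,2.1,0],1.2],
    [[5.1,2.75,0],1.6],
    [[6.2,3.35,0],2.0],
    [[7.2,3.9,0],2.4],
    [[8.0,4.3,0],2.8],
    [[8.4,4.55,0],2.96],
    [[8.58,4.64,0],2.96],
    [[8.58,4.64,0],2.96]
  ]
}}

```text
clock: 22.5
tcp_pos: [460.0, 262.4, 187.6]
tool_rot: [[0.003, 1.0, -0.0], [1.0, -0.003, 0.001], [0.001, -0.0, -1.0]]
contact_force: [-0.1, -1.2, -0.6]
opening: 0.198
finger_force: 58.5
```

```bash
python3 f.py; python3 - <<'E'
from h import *
s,st=snap("wrist","w8.png")
c=env.cut_out(s,"pin")
if c:
    m=c[0]["mask"].astype(np.uint8); print(c[0]["conf"],np.array(c[0]["extent"])*[640,480,640,480])
    for r in range(int(c[0]["extent"][1]*480),int(c[0]["extent"][3]*480),8):
        k=np.flatnonzero(m[r]); print(r,k.min() if len(k) else 0,k.max() if len(k) else 0)
s,st=snap("scene","s8.png"); print(find(s,"pin_grip",0),find(s,"rail",0))
E
```

```text
22.5 [460.03 262.38 187.65] yaw 89.81701382673604 tilt [-1.86733269e-04  5.25907969e-04 -9.99999844e-01] F [-0.1 -1.2 -0.6] M [0.02 0.   0.01] 0.19841753085502029 58.50410878658295
0.77 [294.912 253.92  340.416 361.92 ]
253 318 318
261 309 328
269 308 329
277 303 333
285 299 338
293 299 339
301 297 340
309 296 341
317 295 342
325 295 342
333 295 342
341 295 343
349 295 342
357 297 340
[(0.76, [249.0, 183.0], [633.8, 565.3])] [(0.67, [260.0, 261.0], [459.1, 247.4]), (0.37, [368.0, 261.0], [640.2, 99.8])]
```

Call:
{"method": "jog_arm", "body": {
  "moves": [
    [[0.06,0.02,0.3],0],
    [[0.12,0.02,0.7],0],
    [[0.12,0.02,1.0],0],
    [[0.12,0.02,1.3],0],
    [[0.12,0.02,1.45],0],
    [[0.12,0.02,1.54],0],
    [[0.12,0.02,1.57],0],
    [[0.12,0.02,1.6],0],
    [[0.12,0.02,1.63],0],
    [[0.12,0.02,1.65],0]
  ]
}}

```text
clock: 23.75
tcp_pos: [461.0, 265.8, 138.0]
tool_rot: [[0.005, 1.0, 0.001], [1.0, -0.005, 0.0], [0.0, 0.001, -1.0]]
contact_force: [-0.2, -1.1, 5.9]
opening: 0.199
finger_force: 59.3
```

```bash
python3 f.py
```

```text
23.75 [461.04 265.84 138.  ] yaw 89.73443790184321 tilt [ 5.02492404e-04  3.57504708e-04 -9.99999810e-01] F [-0.2 -1.1  5.9] M [-0.12  0.15  0.02] 0.19870493295919303 59.2678964138031
```

Call:
{"method": "jog_arm", "body": {
  "moves": [
    [[0,-0.015,0.015],0],
    [[0,-0.015,0.03],0],
    [[0.015,-0.015,0.03],0],
    [[0.03,-0.015,0.03],0],
    [[0.045,-0.015,0.03],0],
    [[0.06,-0.015,0.03],0],
    [[0.075,-0.015,0.03],0],
    [[0.09,-0.015,0.03],0],
    [[0.1,-0.015,0.03],0],
    [[0.1,-0.015,0.03],0]
  ]
}}

```text
clock: 24.75
tcp_pos: [460.4, 267.7, 136.8]
tool_rot: [[0.005, 1.0, -0.001], [1.0, -0.005, -0.002], [-0.002, -0.001, -1.0]]
contact_force: [0.6, -7.4, 3.0]
opening: 0.2
finger_force: 59.0
```

```bash
python3 f.py
```

```text
24.75 [460.42 267.7  136.77] yaw 89.69832323109736 tilt [-6.22323993e-04 -1.81630898e-03 -9.99998157e-01] F [ 0.6 -7.4  3. ] M [-2.17 -0.1   0.03] 0.20020842738102562 58.96043658256531
```

Call:
{"method": "jog_arm", "body": {
  "moves": [
    [[-0.03,0,0],0],
    [[-0.055,0,0],0],
    [[-0.055,0,0.02],0],
    [[-0.055,0,0.04],0],
    [[-0.055,0,0.06],0],
    [[-0.055,0,0.08],0],
    [[-0.055,0,0.1],0],
    [[-0.055,0,0.11],0],
    [[-0.055,0,0.12],0],
    [[-0.055,0,0.12],0]
  ]
}}

```text
clock: 25.75
tcp_pos: [460.5, 267.0, 133.2]
tool_rot: [[0.005, 1.0, -0.0], [1.0, -0.005, -0.0], [-0.0, -0.0, -1.0]]
contact_force: [1.4, -4.1, 1.3]
opening: 0.201
finger_force: 58.9
```

```bash
python3 f.py
```

```text
25.75 [460.46 266.99 133.19] yaw 89.73019920277052 tilt [-4.87680244e-05 -1.25598763e-04 -9.99999991e-01] F [ 1.4 -4.1  1.3] M [-1.37 -0.16  0.01] 0.20070734000282442 58.89988839626312
```

Call:
{"method": "jog_arm", "body": {
  "moves": [
    [[-0.02,0.003,0.02],0],
    [[-0.02,0.003,0.08],0],
    [[-0.02,0.003,0.16],0],
    [[-0.02,0.003,0.24],0],
    [[-0.02,0.003,0.32],0],
    [[-0.02,0.003,0.4],0],
    [[-0.02,0.003,0.48],0],
    [[-0.02,0.003,0.56],0],
    [[-0.02,0.003,0.62],0],
    [[-0.02,0.003,0.66],0]
  ]
}}

```text
clock: 26.75
tcp_pos: [460.5, 266.5, 113.3]
tool_rot: [[0.005, 1.0, -0.0], [1.0, -0.005, -0.0], [-0.0, -0.0, -1.0]]
contact_force: [-0.3, -3.9, 2.2]
opening: 0.198
finger_force: 58.8
```

```bash
python3 f.py
```

```text
26.75 [460.49 266.46 113.29] yaw 89.73356968017787 tilt [-1.61797675e-04 -4.35887140e-05 -9.99999986e-01] F [-0.3 -3.9  2.2] M [-1.09 -0.1   0.07] 0.19816205591784306 58.78058731555939
```

Call:
{"method": "jog_arm", "body": {
  "moves": [
    [[-0.02,0,0.08],0],
    [[-0.02,0,0.18],0],
    [[-0.02,0,0.28],0],
    [[-0.02,0,0.36],0],
    [[-0.02,0,0.4],0],
    [[-0.02,0,0.44],0],
    [[-0.02,0,0.48],0],
    [[-0.02,0,0.5],0],
    [[-0.02,0,0.52],0],
    [[-0.02,0,0.52],0]
  ]
}}

```text
clock: 27.75
tcp_pos: [460.5, 266.0, 97.8]
tool_rot: [[0.005, 1.0, -0.0], [1.0, -0.005, 0.0], [0.0, -0.0, -1.0]]
contact_force: [0.6, -1.2, -1.6]
opening: 0.198
finger_force: 58.6
```

```bash
python3 f.py
```

```text
27.75 [460.49 265.96  97.8 ] yaw 89.7380824822239 tilt [-7.79388462e-05  1.22690982e-04 -9.99999989e-01] F [ 0.6 -1.2 -1.6] M [-0.24 -0.04 -0.04] 0.1975159553803524 58.58254909515381
```

Call:
{"method": "jog_arm", "body": {
  "moves": [
    [[-0.007,0,0.04],0],
    [[-0.007,0,0.08],0],
    [[-0.007,0,0.12],0],
    [[-0.007,0,0.16],0],
    [[-0.007,0,0.2],0],
    [[-0.007,0,0.23],0],
    [[-0.007,0,0.26],0],
    [[-0.007,0,0.28],0],
    [[-0.007,0,0.28],0],
    [[-0.007,0,0.28],0]
  ]
}}

```text
clock: 28.75
tcp_pos: [460.5, 265.7, 89.5]
tool_rot: [[0.005, 1.0, -0.0], [1.0, -0.005, 0.0], [0.0, -0.0, -1.0]]
contact_force: [0.3, 0.8, -0.9]
opening: 0.202
finger_force: 58.6
```

```bash
python3 f.py
```

```text
28.75 [460.52 265.73  89.46] yaw 89.73473120049363 tilt [-2.22900460e-05  1.10663766e-04 -9.99999994e-01] F [ 0.3  0.8 -0.9] M [-0.02  0.03 -0.01] 0.20151394606694054 58.572789430618286
```

Free. Seat the collar gently, about 1.5 mm more.

Call:
{"method": "jog_arm", "body": {
  "moves": [
    [[0,0,0.01],0],
    [[0,0,0.02],0],
    [[0,0,0.03],0],
    [[0,0,0.035],0],
    [[0,0,0.04],0],
    [[0,0,0.045],0],
    [[0,0,0.05],0],
    [[0,0,0.05],0],
    [[0,0,0.05],0],
    [[0,0,0.05],0]
  ]
}}

```text
clock: 29.75
tcp_pos: [460.6, 265.7, 88.6]
tool_rot: [[0.005, 1.0, 0.0], [1.0, -0.005, 0.0], [0.0, 0.0, -1.0]]
contact_force: [-2.6, -1.8, 16.0]
opening: 0.204
finger_force: 60.8
```

```bash
python3 f.py
```

```text
29.75 [460.55 265.72  88.58] yaw 89.73325402550373 tilt [ 3.95754945e-04  2.60068173e-04 -9.99999888e-01] F [-2.6 -1.8 16. ] M [-0.33  0.78  0.02] 0.20380960648361676 60.81124484539032
```

Call:
{"method": "jog_arm", "body": {
  "moves": [
    [[0,0,-0.02],0],
    [[0,0,-0.02],0],
    [[0,0,-0.02],0],
    [[0,0,-0.02],0],
    [[0,0,-0.02],0],
    [[0,0,-0.3],0],
    [[0,0,-0.9],0],
    [[0,0,-1.8],0],
    [[0,0,-2.8],0],
    [[0,0,-3.5],0]
  ],
  "claw": 50
}}

```text
clock: 30.75
tcp_pos: [460.7, 265.8, 195.3]
tool_rot: [[0.005, 1.0, 0.001], [1.0, -0.005, 0.001], [0.001, 0.001, -1.0]]
contact_force: [0.2, 0.2, 0.4]
opening: 0.498
finger_force: 0.0
```

Call:
{"method": "jog_arm", "body": {
  "moves": [
    [[-0.5,0,-0.5],0],
    [[-1.2,0,-1.0],0],
    [[-2.0,0,-1.5],0],
    [[-2.8,0,-2.0],0],
    [[-3.5,0,-2.0],0],
    [[-4.0,0,-2.0],0],
    [[-4.0,0,-2.0],0],
    [[-4.0,0,-2.0],0],
    [[-4.0,0,-2.0],0],
    [[-4.0,0,-2.0],0]
  ]
}}

```text
clock: 31.75
tcp_pos: [459.9, 146.4, 252.9]
tool_rot: [[0.004, 1.0, -0.0], [1.0, -0.004, 0.0], [0.0, -0.0, -1.0]]
contact_force: [-0.2, 0.4, 0.6]
opening: 0.5
finger_force: 0.0
```

```bash
python3 f.py; python3 - <<'E'
from h import *
s,st=snap("wrist","w9.png")
for l,z in [("pin",12),("pin_grip",85),("rail",0),("rail_grip",45),("bracket",0),("bracket_top",62)]: print(l,find(s,l,z,st))
E
```

```text
31.75 [459.87 146.45 252.93] yaw 89.79428218459391 tilt [-1.10756996e-04  3.28181562e-04 -9.99999940e-01] F [-0.2  0.4  0.6] M [-0.    0.01  0.02] 0.5001827125759235 0.0
pin [(0.81, [317.0, 89.0], [459.0, 264.9])]
pin_grip [(0.64, [316.0, 74.0], [458.9, 264.7])]
rail []
rail_grip [(0.81, [318.0, 209.0], [459.9, 155.0])]
bracket [(0.59, [316.0, 96.0], [458.4, 259.7]), (0.24, [454.0, 446.0], [634.2, -161.2])]
bracket_top [(0.87, [320.0, 86.0], [462.1, 259.7])]
```

```bash
python3 -c "
from cell import env
print(env.sign_off())"
```

```text
the job is handed in; nothing more can be done
None
```

The rail is home against the back stop and the pin is through both knuckles with its collar seated. Both are released, and I handed the job in at about 32 s; peak contact force I read was 18 N, and no verdict came back.

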